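Brake check on the microscope dolly

ROBOT

A 6-joint arm with a two-finger parallel gripper is mounted at the origin on the work surface. World frame = base frame: x ahead of the robot, y to its left, z up, the work surface at z = 0. Lengths are in mm, angles in degrees, forces in N, time in s.
With the tool pointing down it reaches from about 350 to 850 mm from the base axis. Payload 8.1 kg.
Tool frame: the origin (TCP) lies between the finger pads; the fingertips stand 22 mm ahead of it and the grasp point (between the pads) lies 3 mm ahead of it; z points along the fingers, y is the direction in which the jaws open and shut (so a half turn about z gives the same grasp; the last joint's range is limited). The gripper opens to 85 mm and grips with 20 to 120 N. Pads are 22 mm wide; open, the fingers measure 114 mm over their backs; the gripper's body (76 mm by 85 mm) begins 54 mm behind the grasp point. The pads swing forward as they close: fully open they stand 13 mm farther back than shut.
Start: joints at [-77.716, 7.471, 85.268, -0, 87.261, -4.893], TCP at [177.218, -573.236, 253.292] pointing down, gripper open.
Joint ranges: [-169.43, 169.43], [-51.17, 129.36], [1.28, 143.12], [-76.62, 256.62], [0, 156.53], [-152.29, 152.29]. Speed limits (degrees/s): [136.94, 136.94, 159.86, 180, 180, 180].

INTERFACE

Orientations are given as [roll, pitch, yaw] about the fixed x, y, z axes, in that order (R = Rz(yaw) Ry(pitch) Rx(roll)).
In Python, from bench import r gives the robot as it stands.
- The arm moves only by the tool drive_tool, never from a script. Its argument "moves" is a list of rows, each a list of 2 entries, a list of its own where there are three numbers: the shift along the world's x, y, z in mm, then the turn about the world's z in degrees. A call has exactly 8 rows; each row is the pose to reach, as a shift and turn from the pose commanded when the call began; what a row does not reach only later rows make up. A row lasts 1/12 s, in which the tool goes at most 41.7 mm and 7.16 degrees, less where a joint would pass 70% of its speed; a pose out of reach is approached as far as the arm can. A call with a gripper value outside its range is refused whole. "fingers" is the finger opening in mm, from 0 to 85.4, set as the call begins (left out, the last holds). The fingers move at their own pace and stop on an object; "squeeze" is the grip in N (left out, the last holds). Time passes only in rows, so rows that repeat a pose let the fingers close, or fill a call up. It gives the time, the measured TCP pose, the force and the opening at its end, in the units of the state.
- r.sense(): the state, without advancing time (a new reading comes with each control period).
- r.snapshot(name): name is "scene" or "top"; returns a dict with "pixels" (420x560x3 uint8, red, green, blue), "camera_matrix" (3x3 intrinsics, pixels), "xyz" and "orientation" of the camera in the world. Camera axes: x right, y down, z forward; pixel columns grow to the right and rows downward; lengths in mm; the calibration is good to about 2 mm. A picture is of the moment at which its call begins. There is no depth.
- r.hand_in(): hands the job in, once; it reports no verdict.
The state is a dict: "time": time; "joint_pos": joint angles; "qd": joint speeds; "joint_efforts": joint torques, N m; "tool_pos": TCP position; "tcp_rot": TCP orientation; "ft_force": force on the tool from outside, world axes, zero at the start; "wrist_torque": the same for the moment, N m; "finger_gap": finger opening in mm.
Only numpy, scipy, OpenCV 4.12 (cv2) and the standard library are available. Lean on these libraries where they do the work, as an engineer would, in place of code of your own. Each camera call takes 0.05 s, during which the arm holds its last target.

TASK

Check the foot brake of the little wheeled dolly that carries the microscope: push its brake lever fully down to lock it, then flick it all the way back up to release it and let go. Leave the brake lever of the other dolly, the one that carries the lamp power box, as it is.

Things in the scene. Friction and masses are not known exactly. Their poses are not given: they have to be found in the camera images.
- scope_brake (a joint): Brake lever of the dolly that carries the white stereo microscope, rad: 0 fully up (released, rising outward 0.6 above level), 0.9 fully down (locked, 0.3 below level); angle above level = 0.6 - value. Starts at 0 to 0.3. Hard stops at both ends. No spring: about 3 N at the pedal moves it and it stays where left. The dolly itself stands fixed. Microscope top: 0.33 m above the bench.
- scope_hinge (a point): Centre of that lever's hinge, 78 mm above the bench, 20 mm outside the edge of the dolly's deck (190 x 240 mm, top 88 mm high). Hinge axis level, parallel to that edge; the lever points outward, towards the robot's left (+y) up to 0.3 rad off: seen from above, the way from this point to scope_pedal. The dollies' places vary and may swap sides.
- scope_pedal (a point): Centre of the black pedal block at that lever's end, 88 mm from the hinge. Block: 34 mm along the lever, 26 mm wide along the hinge axis, 11 mm thick; it turns with the lever. A steel arm 14 mm wide, 7 mm thick joins it to the hinge. Centre 128 mm above the bench fully up, 52 mm fully down. Top, underside and both sides are free: it can be pushed, or pinched from above across its width.
- other_pedal (a point): Centre of the pedal of an equal lever on the other dolly, which carries the white lamp power box (120 x 170 x 106 mm, top 0.20 m above the bench). That lever stands at any angle and must stay as it is.

How it is judged (in metres and radians):
On the way:
1. the microscope dolly's brake lever is pushed fully down (within 0.15 rad of its lower stop) (value of joint scope_brake above 0.75 rad), for 0.2 s.
At the end, for the whole second after the job is handed in: The microscope dolly's brake lever, after having been fully down, is back up within 0.15 rad of its upper stop (joint value under 0.15), at rest and let go; the other dolly's pedal is within 15 mm of where it began (value of joint scope_brake below 0.15 rad and velocity of joint scope_brake between -0.05 and 0.05 rad/s and distance of other_pedal from where it was at the start of the episode below 0.015 m); the robot touches nothing.
It fails at once if the other dolly's brake lever is moved (its pedal 15 mm or more from its start) (distance of other_pedal from where it was at the start of the episode above 0.015 m).
It also fails if it takes over 38 s, if anything falls off the work surface, if the arm or the gripper's body presses on something with over 40 N, if the wrist force passes 120 N, or if a joint passes its speed limit or range.

## Working session

There is one attempt and no reset: what is moved stays moved. The work goes in short steps, Python scripts to look and compute and a tool call to move; the robot and the scene stay as the last step left them, time stands still between calls to the robot, and variables do not carry over. Pictures are saved under pics/ and viewed, and the job is handed in when it is done.

Besides the shell and the picture viewer there is one more tool, called after "Request:" in YAML: its name, and indented under it one key for each argument. drive_tool: Moves the arm, as the interface text tells. Its arguments: {"type":"object","properties":{"moves":{"type":"array","items":{"type":"array"}},"fingers":{"type":"number"},"squeeze":{"type":"number"}},"required":["moves"]}

```bash
mkdir -p pics; ls; python3 - <<'E'
from bench import r
import cv2,pickle
d={}
for n in("scene","top"):
    s=r.snapshot(n); d[n]=s
    cv2.imwrite(f"pics/{n}0.png",s["pixels"][:,:,::-1]); print(n,s["camera_matrix"],s["xyz"],s["orientation"])
pickle.dump(d,open("s0.pkl","wb"))
print(r.sense())
E
```

```text
pics
scene [[389.58671472   0.         284.83667326]
 [  0.         389.58671472 213.41007721]
 [  0.           0.           1.        ]] [926.91790258  75.75903076 813.50429695] [-149.6721189    -0.29429036  101.07240003]
top [[537.78689888   0.         282.45929252]
 [  0.         537.78689888 206.83843345]
 [  0.           0.           1.        ]] [ 365.57570198   16.65556585 1194.94317582] [-172.99828594   -0.38157196  -88.66249055]
{'time': 0.1, 'joint_pos': array([-7.77152727e+01,  7.51144948e+00,  8.53247301e+01,  1.28851964e-03,
        8.72617312e+01, -4.89207424e+00]), 'qd': array([ 0.07850146, -0.06639335, -0.15633016, -0.00134455, -0.05912871,
       -0.04572106]), 'joint_efforts': array([ 1.26975552e-03, -5.70951033e+01, -5.01941586e+01, -4.93199491e-05,
        8.13079620e-03,  3.10119231e-05]), 'tool_pos': array([ 177.13087825, -572.76555768,  252.32613261]), 'tcp_rot': array([-1.79902556e+02, -9.63199115e-03,  1.71767307e+01]), 'ft_force': array([-0.2710448 ,  0.2055575 ,  0.07530388]), 'wrist_torque': array([-0.02836249,  0.02059272,  0.02890354]), 'finger_gap': 85.40850091165973}
```

View pics/scene0.png

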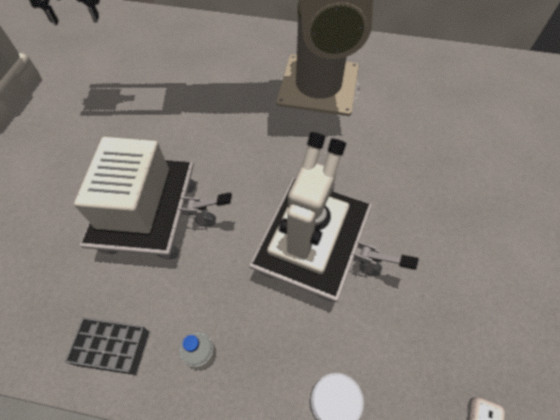

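View pics/top0.png

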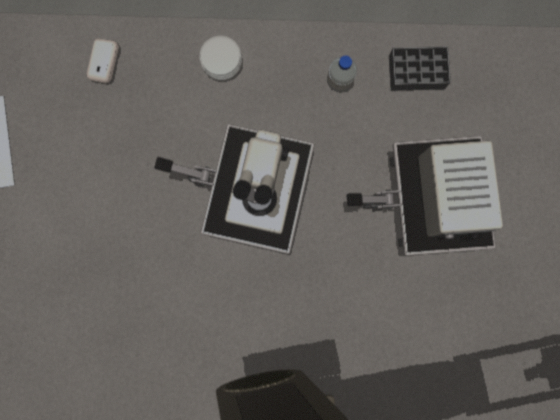

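The scene view shows the microscope dolly's pedal near (409,262). In the top view it is near (164,165). The lamp dolly's pedal is near (224,200) in scene and (355,200) in top. I'll zoom in on these and triangulate.

```bash
cat > h.py <<'E'
import numpy as np,cv2
from scipy.spatial.transform import Rotation as Ro
def P(s):
    R=Ro.from_euler('xyz',s["orientation"],degrees=True).as_matrix()
    K=np.array(s["camera_matrix"]);return K@np.c_[R.T,-R.T@np.array(s["xyz"])]
def tri(a,pa,b,pb):
    X=cv2.triangulatePoints(P(a),P(b),np.array(pa,float).reshape(2,1),np.array(pb,float).reshape(2,1));return (X[:3]/X[3]).ravel()
def proj(s,X):
    p=P(s)@np.append(X,1);return p[:2]/p[2]
E
python3 - <<'E'
import pickle,cv2
import numpy as np
from h import *
d=pickle.load(open("s0.pkl","rb"));S,T=d["scene"],d["top"]
print(tri(S,(409,262),T,(164,165)),tri(S,(224,200),T,(355,200)))
def crop(s,x,y,w,h):
    c=s["pixels"][y:y+h,x:x+w,::-1];c=cv2.convertScaleAbs(c,alpha=1.6,beta=20);return cv2.resize(c,None,fx=6,fy=6,interpolation=cv2.INTER_CUBIC)
cv2.imwrite("pics/c1.png",crop(S,345,225,90,60));cv2.imwrite("pics/c2.png",crop(T,145,140,90,60))
E
```

```text
[580.53752247 259.1711483  104.82942701] [ 516.1964299  -134.07076425  111.6263804 ]
```

View pics/c1.png

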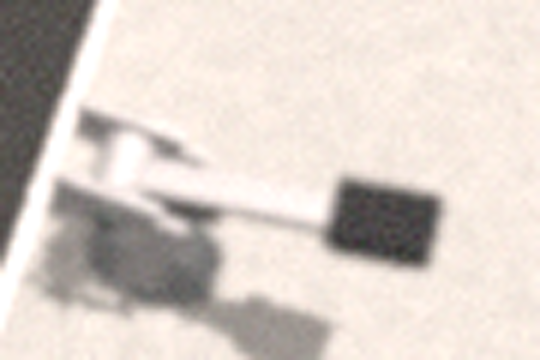

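View pics/c2.png

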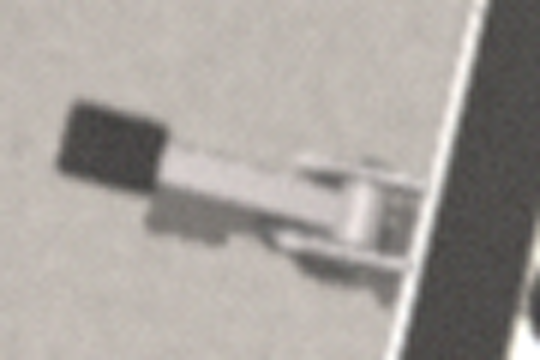

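```bash
python3 - <<'E'
import pickle
import numpy as np
from h import *
from scipy.optimize import least_squares
d=pickle.load(open("s0.pkl","rb"));S,T=d["scene"],d["top"]
ps,pt=(409,262),(163.8,164.3);hs,ht=(366.3,252.2),(205.8,175.3)
p=tri(S,ps,T,pt);h=tri(S,hs,T,ht);print(p,h,np.linalg.norm(p-h))
for s,q,X in((S,ps,p),(T,pt,p),(S,hs,h),(T,ht,h)):print(proj(s,X)-q)
v=p-h;print(np.degrees(np.arctan2(v[1],v[0])),np.arcsin(v[2]/88))
def f(u):
    x,y,a,e=u[:4];H=np.array([x,y,78]);l=np.array([np.cos(a)*np.cos(e),np.sin(a)*np.cos(e),np.sin(e)]);n=np.array([-np.cos(a)*np.sin(e),-np.sin(a)*np.sin(e),np.cos(e)])
    pp=H+88*l+3*n  # visible blob centre a bit toward top
    return np.r_[proj(S,pp)-ps,proj(T,pp)-pt,proj(S,H)-hs,proj(T,H)-ht]
o=least_squares(f,[h[0],h[1],1.4,.4]);print(o.x,np.degrees(o.x[2]),o.fun.round(2))
x,y,a,e=o.x
for E in(e,.6,.3,0,-.3):print(E,x+88*np.cos(E)*np.cos(a),y+88*np.cos(E)*np.sin(a),78+88*np.sin(E))
E
```

```text
[581.5503171  258.98070226 106.96277527] [565.03587635 176.29667516  82.94731317] 87.67050536322392
[-0.55261141 -0.05553297]
[-0.28422593 -0.03139543]
[-1.48777815 -0.14430267]
[-0.78010334 -0.0370629 ]
78.70496980801593 0.27640926437233615
[5.64365450e+02 1.77800201e+02 1.36309920e+00 2.99901335e-01] 78.09983139122929 [-0.45 -0.03 -0.38 -0.01 -1.17  0.7  -1.19  0.68]
0.2999013350722741 581.7017264310573 260.0655298969313 103.99748333753372
0.6 579.3421727308216 248.86880845836652 127.68853765876311
0.3 581.7011974173442 260.06301958356926 104.00577818619789
0 582.511671388192 263.9089381078579 78.0
-0.3 581.7011974173442 260.06301958356926 51.99422181380212
```

Request:
drive_tool:
  moves:
    - [[0,0,40],7]
    - [[0,0,80],14]
    - [[0,0,120],21]
    - [[0,0,160],28]
    - [[16,34,170],35]
    - [[32,68,170],42]
    - [[48,102,170],48]
    - [[65,136,170],54]
  fingers: 85
  squeeze: 40

```text
time: 0.77
tool_pos: [242.4, -436.0, 423.1]
tcp_rot: [-180.0, -0.0, 71.4]
ft_force: [-0.1, -1.0, 0.8]
finger_gap: 85.0
```

Request:
drive_tool:
  moves:
    - [[17,35,0],1]
    - [[34,70,0],2]
    - [[51,105,0],3]
    - [[68,140,0],4]
    - [[85,175,0],5]
    - [[102,210,0],6]
    - [[119,245,0],6.7]
    - [[136,280,0],6.7]

```text
time: 1.43
tool_pos: [378.4, -155.4, 423.1]
tcp_rot: [-180.0, 0.0, 77.9]
ft_force: [1.0, -0.9, -0.5]
finger_gap: 84.8
```

Request:
drive_tool:
  moves:
    - [[17,35,0],0]
    - [[34,70,0],0]
    - [[51,105,0],0]
    - [[68,140,0],0]
    - [[85,175,0],0]
    - [[102,210,0],0]
    - [[119,245,0],0]
    - [[136,280,0],0]

```text
time: 2.1
tool_pos: [514.5, 124.9, 422.8]
tcp_rot: [-180.0, 0.0, 77.9]
ft_force: [0.3, -0.5, 0.4]
finger_gap: 85.1
```

Request:
drive_tool:
  moves:
    - [[17,34,0],0]
    - [[34,68,0],0]
    - [[51,102,0],0]
    - [[68,137,0],0]
    - [[68,137,-40],0]
    - [[68,137,-80],0]
    - [[68,137,-120],0]
    - [[68,137,-160],0]

```text
time: 2.77
tool_pos: [581.9, 260.1, 260.7]
tcp_rot: [-180.0, 0.0, 77.9]
ft_force: [0.8, 0.3, -0.0]
finger_gap: 84.7
```

```bash
python3 - <<'E'
from bench import r
import cv2,numpy as np
a=[]
for n in("scene","top"):
    s=r.snapshot(n);a.append(s["pixels"][:,:,::-1])
cv2.imwrite("pics/b1.png",cv2.resize(a[0][120:380,300:560],None,fx=2.2,fy=2.2));print(r.sense()["tool_pos"])
E
```

```text
[577.61141225 258.29582171 252.85524703]
```

View pics/b1.png

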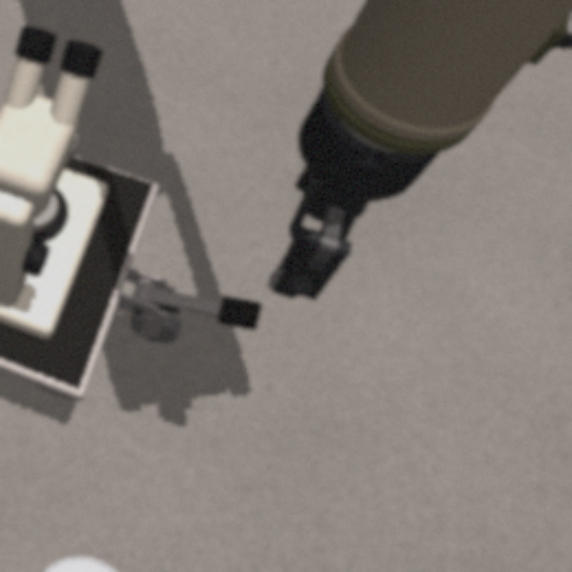

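The scene crop shows the open gripper above and outside the pedal, which sits at (240,312) in the crop and hasn't moved. The tool pose drifted about 8 mm right after the move, so I'll let it settle and read it again.

Request:
drive_tool:
  moves:
    - [[0,0,0],0]
    - [[0,0,0],0]
    - [[0,0,0],0]
    - [[0,0,0],0]
    - [[0,0,0],0]
    - [[0,0,0],0]
    - [[0,0,0],0]
    - [[0,0,0],0]

```text
time: 3.53
tool_pos: [582.3, 259.8, 263.6]
tcp_rot: [180.0, -0.0, 77.9]
ft_force: [0.5, 0.1, -0.1]
finger_gap: 85.0
```

Request:
drive_tool:
  moves:
    - [[0,0,-25],0]
    - [[0,0,-60],0]
    - [[0,0,-95],0]
    - [[0,0,-122],0]
    - [[0,0,-140],0]
    - [[0,0,-150],0]
    - [[0,0,-156],0]
    - [[0,0,-157],0]
  fingers: 65

```text
time: 4.2
tool_pos: [581.9, 259.7, 105.6]
tcp_rot: [-179.9, 0.0, 77.9]
ft_force: [-0.2, 0.1, 0.9]
finger_gap: 64.9
```

```bash
python3 - <<'E'
from bench import r
import cv2,numpy as np
a=[]
for n in("scene","top"):
    s=r.snapshot(n);a.append(s["pixels"][:,:,::-1])
cv2.imwrite("pics/b2.png",np.hstack([cv2.resize(a[0][200:320,340:460],None,fx=3.3,fy=3.3),cv2.resize(a[1][100:220,110:230],None,fx=3.3,fy=3.3)]));q=r.sense();print(q["tool_pos"],q["ft_force"],q["finger_gap"])
E
```

```text
[583.01090219 260.0667123  107.62131335] [0.22952734 0.17052407 1.00906237] 64.98586895663308
```

View pics/b2.png

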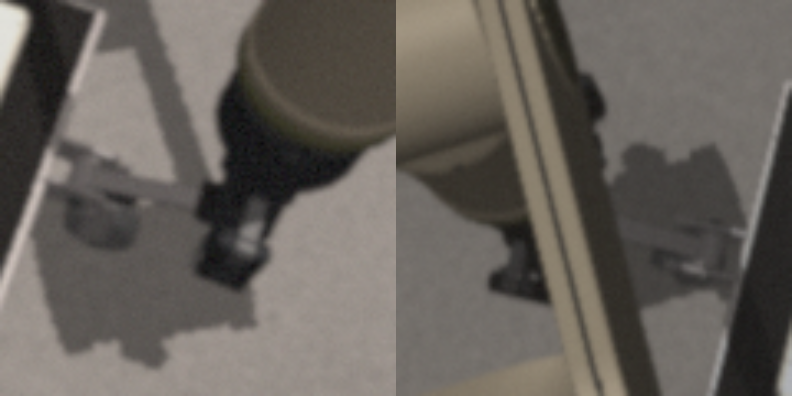

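The pedal lies between the fingers, at (228,205) in the left crop, and there is no contact force. Closing on it now.

Request:
drive_tool:
  moves:
    - [[0,0,0],0]
    - [[0,0,0],0]
    - [[0,0,0],0]
    - [[0,0,0],0]
    - [[0,0,0],0]
    - [[0,0,0],0]
    - [[0,0,0],0]
    - [[0,0,0],0]
  fingers: 0
  squeeze: 40

```text
time: 4.97
tool_pos: [581.3, 260.9, 107.1]
tcp_rot: [-179.9, -0.0, 77.9]
ft_force: [-6.9, 3.9, 3.8]
finger_gap: 25.1
```

Gap is 25 mm, which matches the 26 mm pedal. Now push it down along the arc.

Request:
drive_tool:
  moves:
    - [[0.4,1.7,-7],0]
    - [[0.7,3.2,-15.5],0]
    - [[0.8,3.8,-24],0]
    - [[0.8,3.6,-33],0]
    - [[0.6,2.7,-40],0]
    - [[0.3,1.6,-46],0]
    - [[0.1,0.5,-50],0]
    - [[0,0,-53],0]

```text
time: 5.63
tool_pos: [581.3, 261.1, 53.8]
tcp_rot: [-179.9, -0.1, 77.9]
ft_force: [-8.0, 4.6, 6.6]
finger_gap: 25.2
```

Request:
drive_tool:
  moves:
    - [[0,0,0],0]
    - [[0,0,0],0]
    - [[0,0,-1],0]
    - [[0,0,-1],0]
    - [[0,0,-1],0]
    - [[0,0,-1],0]
    - [[0,0,-1],0]
    - [[0,0,-1],0]

```text
time: 6.3
tool_pos: [581.2, 260.8, 52.7]
tcp_rot: [-179.9, -0.0, 77.9]
ft_force: [-5.7, 3.8, 3.2]
finger_gap: 25.5
```

```bash
python3 - <<'E'
from bench import r
import cv2,numpy as np
a=[]
for n in("scene","top"):
    s=r.snapshot(n);a.append(s["pixels"][:,:,::-1])
cv2.imwrite("pics/b3.png",np.hstack([cv2.resize(a[0][200:320,340:460],None,fx=3.3,fy=3.3),cv2.resize(a[1][100:220,110:230],None,fx=3.3,fy=3.3)]));q=r.sense();print(q["tool_pos"],q["ft_force"],q["finger_gap"])
E
```

```text
[581.19509249 260.8160237   52.76909335] [-6.03732919  3.9751202   3.7539184 ] 25.38651548899503
```

View pics/b3.png

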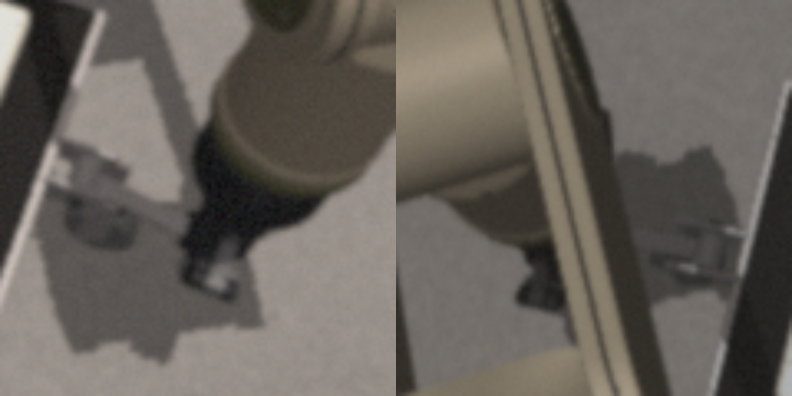

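The lever now slopes downward, but the force is too small to show it has reached the stop. I'll press further.

Request:
drive_tool:
  moves:
    - [[0,-0.3,-1],0]
    - [[0,-0.6,-2],0]
    - [[0,-1,-3],0]
    - [[0,-1,-4],0]
    - [[0,-1,-4],0]
    - [[0,-1,-4],0]
    - [[0,-1,-4],0]
    - [[0,-1,-4],0]

```text
time: 7.07
tool_pos: [581.0, 259.6, 49.0]
tcp_rot: [-179.9, -0.0, 77.9]
ft_force: [-8.0, 2.2, 7.4]
finger_gap: 25.4
```

Request:
drive_tool:
  moves:
    - [[0,-0.3,-1],0]
    - [[0,-0.6,-2],0]
    - [[0,-1,-3],0]
    - [[0,-1,-4],0]
    - [[0,-1,-4],0]
    - [[0,-1,-4],0]
    - [[0,-1,-4],0]
    - [[0,-1,-4],0]

```text
time: 7.73
tool_pos: [581.3, 259.5, 48.5]
tcp_rot: [-179.9, -0.1, 77.9]
ft_force: [-21.4, 0.2, 30.9]
finger_gap: 25.6
```

```bash
python3 - <<'E'
from bench import r
import cv2,numpy as np,pickle
a=[];d={}
for n in("scene","top"):
    s=r.snapshot(n);d[n]=s;a.append(s["pixels"][:,:,::-1])
pickle.dump(d,open("s3.pkl","wb"))
cv2.imwrite("pics/b4.png",np.hstack([cv2.resize(cv2.convertScaleAbs(x,alpha=2.2),None,fx=6.5,fy=6.5,interpolation=2) for x in (a[0][230:300,350:410],a[1][140:210,170:230])]));q=r.sense();print(q["tool_pos"],q["ft_force"],q["finger_gap"])
E
```

```text
[581.25797917 259.5807116   48.45821151] [-22.44785903   1.08282673  30.68126466] 25.42520440972416
```

View pics/b4.png

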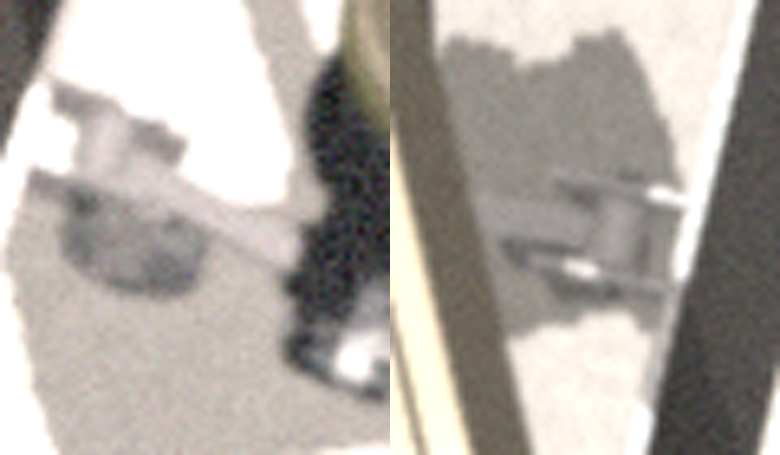

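Force rose to 31 N with the TCP stopped at z ≈ 48.5. That is the lower stop, and it held for more than 0.5 s. The lever visibly slopes down, from (100,140) to (290,260) in the left crop. Now back up along the arc.

Request:
drive_tool:
  moves:
    - [[0,1,4],0]
    - [[0.2,3,10],0]
    - [[0.4,4.2,18],0]
    - [[0.6,4.8,27],0]
    - [[0.4,4.6,36],0]
    - [[0.2,3.8,44],0]
    - [[0,2.5,51],0]
    - [[-0.2,1.2,56],0]

```text
time: 8.5
tool_pos: [580.9, 259.4, 100.7]
tcp_rot: [-179.9, 0.0, 77.9]
ft_force: [-5.7, 4.4, -6.6]
finger_gap: 25.1
```

Request:
drive_tool:
  moves:
    - [[-0.3,-1,4],0]
    - [[-0.6,-3,9],0]
    - [[-1,-5,13],0]
    - [[-1.4,-7,17],0]
    - [[-1.8,-9,21],0]
    - [[-2,-10.5,23.5],0]
    - [[-2.1,-11,24.5],0]
    - [[-2.1,-11,24.5],0]

```text
time: 9.17
tool_pos: [578.7, 248.2, 125.0]
tcp_rot: [-179.8, 0.0, 77.9]
ft_force: [-7.2, 3.1, -3.4]
finger_gap: 25.3
```

Keep lifting gently until the force shows the upper stop.

Request:
drive_tool:
  moves:
    - [[-0.1,-0.5,1],0]
    - [[-0.2,-1,2],0]
    - [[-0.3,-1.5,3],0]
    - [[-0.4,-2,4],0]
    - [[-0.4,-2,4],0]
    - [[-0.4,-2,4],0]
    - [[-0.4,-2,4],0]
    - [[-0.4,-2,4],0]

```text
time: 9.83
tool_pos: [578.2, 245.9, 128.4]
tcp_rot: [-179.8, 0.1, 77.9]
ft_force: [-5.5, 2.1, -4.4]
finger_gap: 25.4
```

Request:
drive_tool:
  moves:
    - [[-0.1,-0.5,1],0]
    - [[-0.2,-1,2],0]
    - [[-0.3,-1.5,3],0]
    - [[-0.4,-2,4],0]
    - [[-0.4,-2,4],0]
    - [[-0.4,-2,4],0]
    - [[-0.4,-2,4],0]
    - [[-0.4,-2,4],0]

```text
time: 10.5
tool_pos: [577.8, 244.8, 130.1]
tcp_rot: [-179.8, -0.0, 77.9]
ft_force: [4.7, 10.1, -23.3]
finger_gap: 25.0
```

The upper stop is reached: −23 N at TCP z 130. Ease off the load slightly, open, then look.

Request:
drive_tool:
  moves:
    - [[0,0.5,-1],0]
    - [[0,0.5,-1.5],0]
    - [[0,0.5,-1.5],0]
    - [[0,0.5,-1.5],0]
    - [[0,0.5,-1.5],0]
    - [[0,0.5,-1.5],0]
    - [[0,0.5,-1.5],0]
    - [[0,0.5,-1.5],0]

```text
time: 11.17
tool_pos: [577.9, 245.0, 129.9]
tcp_rot: [-179.8, 0.0, 77.9]
ft_force: [-0.3, 6.0, -13.7]
finger_gap: 25.3
```

Request:
drive_tool:
  moves:
    - [[0,0,0],0]
    - [[0,0,0],0]
    - [[0,0,0],0]
    - [[0,0,0],0]
    - [[0,0,0],0]
    - [[0,0,0],0]
    - [[0,0,0],0]
    - [[0,0,0],0]
  fingers: 80

```text
time: 11.83
tool_pos: [579.2, 244.4, 131.4]
tcp_rot: [180.0, -0.0, 77.9]
ft_force: [-0.9, -0.1, -1.8]
finger_gap: 80.1
```

Request:
drive_tool:
  moves:
    - [[0,0,5],0]
    - [[0,0,20],0]
    - [[0,0,50],0]
    - [[0,0,90],0]
    - [[0,0,130],0]
    - [[0,0,165],0]
    - [[0,0,185],0]
    - [[0,0,190],0]

```text
time: 12.5
tool_pos: [580.8, 245.0, 328.2]
tcp_rot: [179.5, -0.3, 77.9]
ft_force: [1.7, -0.5, -0.9]
finger_gap: 79.8
```

Request:
drive_tool:
  moves:
    - [[-10,10,20],0]
    - [[-25,35,40],0]
    - [[-40,70,60],0]
    - [[-55,105,60],0]
    - [[-65,140,60],0]
    - [[-75,165,60],0]
    - [[-80,178,60],0]
    - [[-80,180,60],0]

```text
time: 13.17
tool_pos: [497.5, 426.7, 380.1]
tcp_rot: [-179.9, 0.1, 78.1]
ft_force: [-0.4, 0.3, -0.3]
finger_gap: 80.1
```

```bash
python3 - <<'E'
from bench import r
import cv2,numpy as np,pickle
a=[];d={}
for n in("scene","top"):
    s=r.snapshot(n);d[n]=s;a.append(s["pixels"][:,:,::-1])
pickle.dump(d,open("s5.pkl","wb"))
cv2.imwrite("pics/b5.png",np.hstack([cv2.resize(cv2.convertScaleAbs(x,alpha=1.5),None,fx=4.4,fy=6,interpolation=2)  for x in (a[0][220:290,345:435],a[1][130:200,140:230])]))
cv2.imwrite("pics/b5f.png",np.hstack([cv2.resize(x,(400,300)) for x in a]));q=r.sense();print(q["tool_pos"],q["ft_force"],q["finger_gap"],q["time"])
E
```

```text
[499.17265584 424.17788988 380.46469409] [ 0.02680095  0.34716266 -0.32058762] 79.71781211165045 13.2667
```

View pics/b5.png

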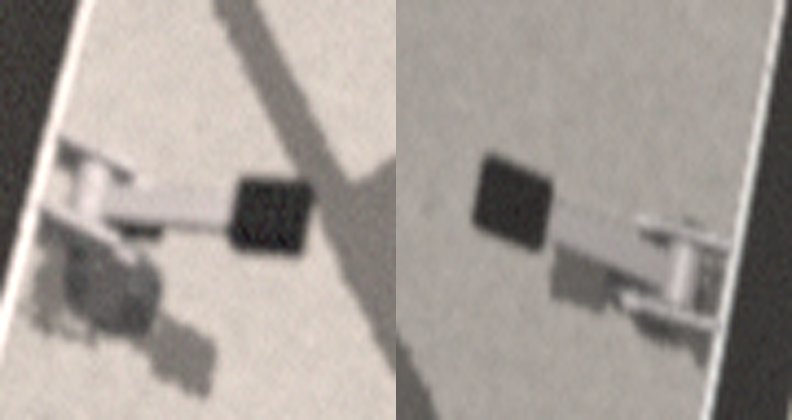

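View pics/b5f.png

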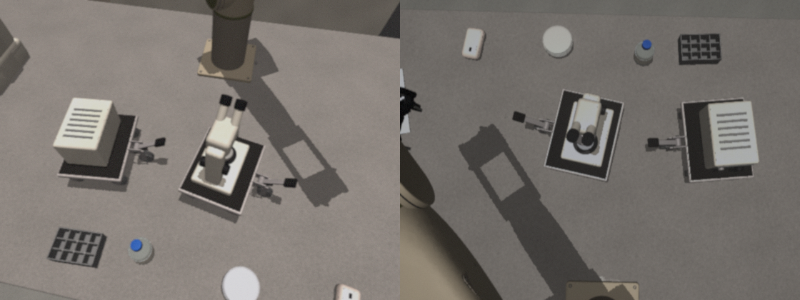

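The arm is clear. In the crops, the pedal is at (270,215) in scene and (116,203) in top. Next I'll measure its angle and compare the other lever before and after.

```bash
python3 - <<'E'
import pickle
import numpy as np,cv2
from h import *
from scipy.optimize import least_squares
d0=pickle.load(open("s0.pkl","rb"));d5=pickle.load(open("s5.pkl","rb"))
def blob(s,c):
    g=cv2.GaussianBlur(cv2.cvtColor(s["pixels"],cv2.COLOR_RGB2GRAY),(3,3),0);x,y=c;w=13
    p=g[y-w:y+w+1,x-w:x+w+1].astype(float);bg=np.percentile(p,70);m=(p<p.min()+.3*(bg-p.min())).astype(np.uint8)
    n,l,st,ce=cv2.connectedComponentsWithStats(m)
    i=1+np.argmax(st[1:,4]);return ce[i]+[x-w,y-w],st[i,4]
for nm,d,cs,ct in(("before",d0,(409,262),(164,164)),("after",d5,(406,256),(166,164)),("other0",d0,(224,199),(355,200)),("other1",d5,(224,199),(355,200))):
    a,na=blob(d["scene"],cs);b,nb=blob(d["top"],ct);print(nm,a,na,b,nb,tri(d["scene"],a,d["top"],b))
x0,y0,al=564.37,177.8,1.363
for E in(.6,.45,.38,.3):
    l=np.array([np.cos(al)*np.cos(E),np.sin(al)*np.cos(E),np.sin(E)]);n=np.array([-np.cos(al)*np.sin(E),-np.sin(al)*np.sin(E),np.cos(E)])
    p=np.array([x0,y0,78])+88*l+3*n;print(E,p.round(1),proj(d0["scene"],p),proj(d0["top"],p))
E
```

```text
before [408.44252874 261.8908046 ] 174 [163.32947977 164.43930636] 173 [581.24366821 259.29459865 106.61009237]
after [406.20441989 255.5801105 ] 181 [165.98843931 163.46242775] 173 [579.17390829 249.24783961 127.80069763]
other0 [223.7107438  198.91735537] 121 [354.65989848 200.22335025] 197 [ 515.40788128 -133.46491913  114.75732589]
other1 [223.68548387 198.87096774] 124 [354.70854271 200.27638191] 199 [ 515.30175175 -133.56080587  114.7487132 ]
0.6 [579.  247.2 130.2] [405.66286943 254.82179189] [166.85116299 163.34232756]
0.45 [580.4 254.1 119. ] [407.62926563 258.5067299 ] [164.65326721 163.67524796]
0.38 [581.  256.7 113.4] [408.18704838 260.15702325] [163.9575523  163.92637416]
0.3 [581.5 259.2 106.9] [408.54447174 261.97347256] [163.42108419 164.28419489]
```

The pedal is at about 0.57 rad above level (value about 0.03), z 127.8 mm. The other pedal has shifted only 0.1 mm. Settle and hand in.

Request:
drive_tool:
  moves:
    - [[0,0,0],0]
    - [[0,0,0],0]
    - [[0,0,0],0]
    - [[0,0,0],0]
    - [[0,0,0],0]
    - [[0,0,0],0]
    - [[0,0,0],0]
    - [[0,0,0],0]

```text
time: 13.93
tool_pos: [499.1, 424.4, 381.3]
tcp_rot: [180.0, 0.0, 77.9]
ft_force: [-0.2, 0.0, -0.4]
finger_gap: 79.8
```

```bash
python3 -c "
from bench import r
q=r.sense();print(q['ft_force'],q['qd'].round(2));print(r.hand_in())"
```

```text
[-0.18594342  0.01699596 -0.35221606] [ 0.15 -0.02  0.04 -0.03  0.03 -0.08]
the job is handed in; nothing more can be done
None
```

I pushed the microscope dolly's brake lever down to its lower stop, lifted it back up to its upper stop, and let go. I pinched the pedal across its width, moved it along its arc, then opened the gripper and backed the arm well clear. The job was handed in at about 14 s of the 38 s allowed; no verdict is reported.

- **Lower stop:** the force rose to about 31 N while the tool stopped moving. The lever stayed there for over 0.5 s.
- **Upper stop:** the force reached about 23 N against the lift. After I let go, two camera views put the pedal at z 127.8 mm, or about 0.57 rad above level. That gives a joint value of about 0.03, against the limit of 0.15.
- **Other lever:** its pedal measured within about 0.15 mm of where it began, well under the 15 mm limit.
- **Contact at the end:** wrist force was about 0.4 N, so the robot was touching nothing.

**Disagreements:**
- The tool travelled about 81 mm between the two stops, where the lever's geometry gives 76 mm. I put this down to a little slip or give in the pinch.
- Before the grasp, the hinge measured 83 mm high instead of the stated 78 mm. I used 78 mm for the fit.

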